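# Load the feeder rack and set its inspection lamp

### The job

Get the inspection station ready: first lift the white lamp panel by its orange bar until it stands upright or leans back, then stand a spare feeder cassette, seated flat on the floor, in every empty pocket of the rack, leaving those already there where they are and any spare not needed on the table. Then fold the lamp panel down to 45 degrees, in line with the yellow line on the cheek plate, and last turn the sunken red dial of the control box, through the guard opening, until its white pointer is at the green mark. Disturb nothing else on the bench.

Things in the scene. Friction and masses are not known exactly. Their poses are not given: they have to be found in the camera images.
- station: Fixed inspection station: black base, aluminium rack of four pockets in a row, white lamp panel hinged on two posts. Origin on the table under the middle of the row; x along the row (pocket1 to 4), y across it towards the hinge, z up. Hinge axis parallel to x at y +105 mm, z 100 mm; posts 108 mm tall. A blue cheek plate (y 39 to 105 mm, z 95 to 161 mm) at x +175 mm bears a yellow 45 degree line.
- panel (a joint): Angle (rad) of the white lamp panel, 250 x 135 x 10 mm, about its hinge: 0 = flat over the rack, towards station -y; grows as it lifts; 1.57 = upright; stop at 1.9. 0.785 = 45 degrees, in line with the yellow line on the cheek. The hinge is stiff (0.75 N m friction, about 4 to 6 N at the bar): the panel stays where it is left.
- panel_bar (a point): Middle of the orange round handle bar, 14 mm thick, 154 mm long, parallel to the hinge, 200 mm from the hinge axis, in the panel's plane, 45 mm beyond its free edge (open gap between). Two arms 72 mm either side of its middle join it to the panel. Held from above with fingers across it, it can turn between the fingers while the panel swings.
- control: Lamp control box fixed to the table, 160 x 160 x 100 mm, grey with a round 110 mm opening in its 6 mm top guard plate (top at z 100 mm). Origin under its middle, on the table. The dial sits sunk under the opening, on a black floor at z 45 mm. The green setting mark lies to its +x side.
- dial (a joint): Angle (rad) of the red dial, growing clockwise seen from above. At 0 the white pointer line (on one end of the grip bar) points along the control box's +y; at 1.57 along its +x. The green mark is at 1.50. Turns from 0 to 2.6, friction about 0.05 N m, stays where left.
- dial_grip (a point): On the dial's axis, 27 mm under the top of the guard plate: the middle of the height to grip. The dial's grip bar is 16 mm thick (dial x), 50 mm long (dial y, white pointer at +y), and its top lies 15 mm under the guard's top; it stands 35 mm above the dial's 60 mm disc. This point turns with the dial.
- pocket1 (a point): Floor centre of rack pocket 1, 8 mm above the table. The pocket is 47 mm (station x) by 87 mm (station y), its walls rise 14 mm above its floor; pockets are 68 mm apart. Axes as the station's. A seated cassette's centre is 28 mm above this point.
- pocket2 (a point): Floor centre of rack pocket 2, 8 mm above the table. The pocket is 47 mm (station x) by 87 mm (station y), its walls rise 14 mm above its floor; pockets are 68 mm apart. Axes as the station's. A seated cassette's centre is 28 mm above this point.
- pocket3 (a point): Floor centre of rack pocket 3, 8 mm above the table. The pocket is 47 mm (station x) by 87 mm (station y), its walls rise 14 mm above its floor; pockets are 68 mm apart. Axes as the station's. A seated cassette's centre is 28 mm above this point.
- pocket4 (a point): Floor centre of rack pocket 4, 8 mm above the table. The pocket is 47 mm (station x) by 87 mm (station y), its walls rise 14 mm above its floor; pockets are 68 mm apart. Axes as the station's. A seated cassette's centre is 28 mm above this point.
- f1_c (a point): Centre of the cassette already seated in pocket 1 when the job starts (absent if that pocket starts empty). Blue feeder cassette with white reel discs on its sides, 40 (x) x 80 (y) x 56 (z) mm, about 160 g.
- f2_c (a point): Centre of the cassette already seated in pocket 2 when the job starts (absent if that pocket starts empty). Blue feeder cassette with white reel discs on its sides, 40 (x) x 80 (y) x 56 (z) mm, about 160 g.
- f3_c (a point): Centre of the cassette already seated in pocket 3 when the job starts (absent if that pocket starts empty). Blue feeder cassette with white reel discs on its sides, 40 (x) x 80 (y) x 56 (z) mm, about 160 g.
- f4_c (a point): Centre of the cassette already seated in pocket 4 when the job starts (absent if that pocket starts empty). Blue feeder cassette with white reel discs on its sides, 40 (x) x 80 (y) x 56 (z) mm, about 160 g.
- s1_c (a point): Centre of a spare feeder cassette standing on the table (may be absent), same kind: 40 (x) x 80 (y) x 56 (z) mm, 110 to 230 g; its centre is 28 mm above its underside. It may stand in a pocket either way round.
- s2_c (a point): Centre of a spare feeder cassette standing on the table (may be absent), same kind: 40 (x) x 80 (y) x 56 (z) mm, 110 to 230 g; its centre is 28 mm above its underside. It may stand in a pocket either way round.
- s3_c (a point): Centre of a spare feeder cassette standing on the table (may be absent), same kind: 40 (x) x 80 (y) x 56 (z) mm, 110 to 230 g; its centre is 28 mm above its underside. It may stand in a pocket either way round.
- s4_c (a point): Centre of a spare feeder cassette standing on the table (may be absent), same kind: 40 (x) x 80 (y) x 56 (z) mm, 110 to 230 g; its centre is 28 mm above its underside. It may stand in a pocket either way round.
- cleaner: White-capped bottle, 60 mm wide, 150 mm tall, a bystander; origin at its underside. Not to be disturbed.
- reel: White component reel lying flat, 100 mm wide, 12 mm thick, a bystander; origin at its underside. Not to be disturbed.
- driver: Screwdriver lying on the table, a bystander; origin at its underside. Not to be disturbed.
- jar: Jar, 60 mm wide, 70 mm tall, a bystander; origin at its underside. Not to be disturbed.
- boxlet: Small cardboard box, 70 x 50 x 30 mm, a bystander; origin at its underside. Not to be disturbed.
- brush: Brush lying on the table, a bystander; origin at its underside. Not to be disturbed.

How it is judged:
By the outcome, as a careful person would: the job done as asked, in the order asked, and still so for the second after the job is handed in, with the robot touching nothing.
Of f1, f2, f3, f4 only 1 to 2 are there at a start; the rules pass over those that are not, and their reading is None.
Of s1, s2, s3, s4 only 3 to 4 are there at a start; the rules pass over those that are not, and their reading is None.
At some moment in a run one of s1, s2, s3, s4 may be knocked a few centimetres aside while the robot is not near it.
It also fails if it takes over 208 s, if anything falls off the work surface, if the arm or the gripper's body presses on something with over 40 N, if the wrist force passes 120 N, or if a joint passes its speed limit or range.

### The arm

A 6-joint arm with a two-finger parallel gripper is mounted at the origin on the work surface. World frame = base frame: x ahead of the robot, y to its left, z up, the work surface at z = 0. Lengths are in m, angles in degrees, forces in N, time in s.
With the tool pointing down it reaches from about 0.325 to 0.85 m from the base axis. Payload 15.5 kg.
Tool frame: the origin (TCP) lies midway between the tips of the shut fingers; the grasp point (between the pads) lies 19 mm behind it; z points along the fingers, y is the line along which they close (so a half turn about z gives the same grasp; the last joint's range is limited). The gripper opens to 91 mm and grips with 3 to 60 N. Pads are 32 mm wide; open, the fingers measure 118 mm over their backs; the gripper's body (76 mm by 178 mm) begins 60 mm behind the grasp point.
Start: joints at [-5.472, 28.281, 77.091, -0, 74.628, -5.472], TCP at [0.625, 0, 0.214] pointing down, gripper open.
Joint ranges: [-166.48, 166.48], [-47.26, 123.95], [12.59, 153.08], [-70.14, 250.14], [6.76, 159.57], [-176.63, 176.63]. Speed limits (degrees/s): [108.29, 108.29, 147.25, 172.46, 172.46, 172.46].

### API

Orientations are given as a 3x3 rotation matrix whose columns are the frame's x, y, z axes.
In Python, from bench import ctrl gives the robot as it stands. The module is installed in compiled form; this text tells all that it offers. Calls block until the motion is done:
- ctrl.goto(position, orientation): joint-space move of the TCP to a pose.
- ctrl.move_l(position, vel=0.15, ori=None, contact_N=None): straight line of the TCP; ori=None keeps the orientation; vel is the mean speed in m/s. With contact_N (N) it stops when the force on the tool has changed by that much, and returns True; else False.
- ctrl.movej(angles): joint-space move.
- ctrl.command_gripper(opening): opening from 0.0 (shut) to 1.0 (fully open); the grip force is fixed at half the most; returns when the fingers have stopped.
- ctrl.sleep(seconds).
- ctrl.ik(position, orientation): joint angles nearest the present ones, or None.
- ctrl.read_camera(name): name is "scene" or "side" or "wrist"; returns the picture (480x640x3 uint8, blue, green, red); there is no depth.
- ctrl.camera_params(name): a dict with "fx", "fy", "cx", "cy" (pixels), "D" ([k1, k2, p1, p2, k3] as OpenCV has them; the pictures are not rectified), "pose" (4x4, takes a point from camera to world coordinates); the wrist camera has in their place "T_tool_cam" (4x4, takes a point from camera to tool coordinates, whose origin is the TCP and whose axes are the flange's). Camera axes: x right, y up, looking along -z (the intrinsics and any distortion apply to the point x, -y, -z); pixel columns grow to the right and rows downward; lengths in m; the calibration is good to about 2 mm. A picture is of the moment at which its call begins: read the wrist's pose just before it. camera_params takes no time and is no camera call.
A pose or a line that the arm cannot do raises ctrl.MotionError and nothing moves.
- ctrl.sign_off(): hands the job in; it is judged then, once.
Readings, each from a call of its own:
- ctrl.current_t(): time.
- ctrl.current_q(): joint angles.
- ctrl.current_dq(): joint speeds.
- ctrl.current_effort(): joint torques, N m.
- ctrl.current_tool_pos(): TCP position.
- ctrl.current_eef_rot(): TCP orientation.
- ctrl.current_contact_force(): force on the tool from outside, world axes, zero at the start.
- ctrl.current_wrist_torque(): the same for the moment, N m.
- ctrl.current_grip_width(): opening from 0.0 (shut) to 1.0 (fully open).
- ctrl.current_grasp_force(): force on a finger pad.
Only numpy, scipy, OpenCV 4.12 (cv2) and the standard library are available. Lean on these libraries where they do the work, as an engineer would, in place of code of your own. Each camera call takes 0.05 s, during which the arm holds its last target. There are 200 camera calls.

## Working session

There is one attempt and no reset: what is moved stays moved. The work goes in short steps, each a Python script; the robot and the scene stay as the last script left them, time stands still between calls to the robot, and variables do not carry over. Pictures are saved under pics/ and viewed, at most 14 in all, crops included, and the job is handed in when it is done.

```bash
mkdir -p pics; python3 - <<'E'
from bench import ctrl
import cv2,numpy as np
for n in("scene","side","wrist"):
    im=ctrl.read_camera(n); cv2.imwrite(f"pics/{n}0.png",im)
    p=ctrl.camera_params(n); print(n,{k:np.round(np.array(v),4).tolist() for k,v in p.items()})
print(ctrl.current_t(),ctrl.current_eef_rot())
E
```

```text
scene {'fx': 588.5599, 'fy': 588.5599, 'cx': 316.2265, 'cy': 229.998, 'D': [-0.159, 0.0, 0.0, 0.0, 0.0], 'pose': [[0.7471, -0.533, 0.3972, 1.1839], [0.6645, 0.584, -0.4662, -0.6737], [0.0165, 0.6122, 0.7905, 1.2297], [0.0, 0.0, 0.0, 1.0]]}
side {'fx': 600.5428, 'fy': 600.5428, 'cx': 321.8715, 'cy': 235.3575, 'D': [-0.1971, 0.0, 0.0, 0.0, 0.0], 'pose': [[0.8972, 0.323, -0.3012, 0.2538], [-0.4415, 0.6378, -0.6311, -0.7696], [-0.0117, 0.6992, 0.7148, 0.9785], [0.0, 0.0, 0.0, 1.0]]}
wrist {'fx': 367.7021, 'fy': 367.7021, 'cx': 316.7745, 'cy': 237.4993, 'D': [-0.0634, 0.0, 0.0, 0.0, 0.0], 'T_tool_cam': [[-0.0006, 0.9605, 0.2783, 0.078], [1.0, 0.0005, 0.0004, -0.0002], [0.0002, 0.2783, -0.9605, -0.1704], [0.0, 0.0, 0.0, 1.0]]}
0.15 [[ 8.01146713e-05  9.99999598e-01 -8.92868500e-04]
 [ 9.99999992e-01 -8.00239657e-05  1.01624286e-04]
 [ 1.01552795e-04 -8.92876634e-04 -9.99999596e-01]]
```

View pics/scene0.png

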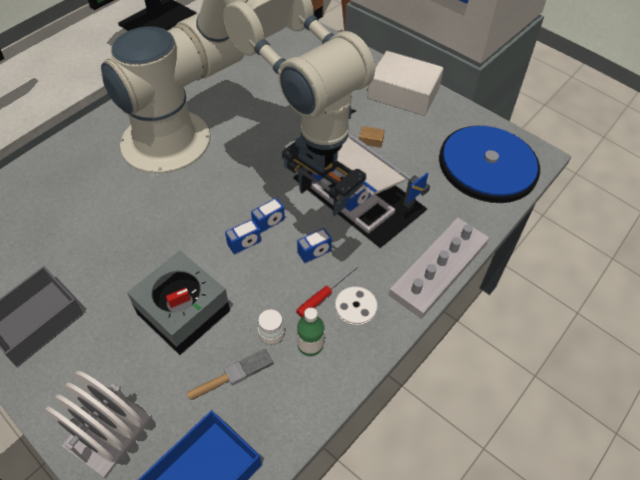

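View pics/side0.png

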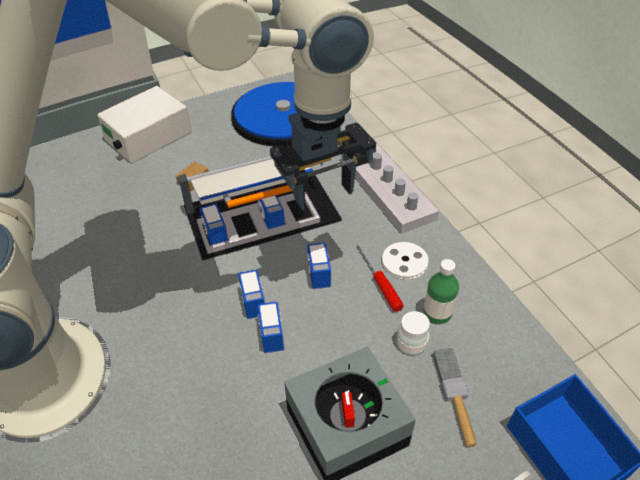

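```bash
cat > h.py <<'E'
from bench import ctrl
import cv2,numpy as np
F=np.diag([1,-1,-1.])
def cam(n):
    p=ctrl.camera_params(n)
    K=np.array([[p['fx'],0,p['cx']],[0,p['fy'],p['cy']],[0,0,1]]); D=np.array(p['D'],float)
    if 'pose' in p: T=np.array(p['pose'])
    else:
        W=np.eye(4);W[:3,:3]=ctrl.current_eef_rot();W[:3,3]=ctrl.current_tool_pos();T=W@np.array(p['T_tool_cam'])
    return K,D,T
def shot(n,name=None):
    c=cam(n); im=ctrl.read_camera(n)
    if name: cv2.imwrite(f"pics/{name}.png",im)
    return im,c
def ray(c,px):
    K,D,T=c; u=cv2.undistortPoints(np.array(px,float).reshape(-1,1,2),K,D).reshape(-1,2)
    d=np.c_[u[:,0],-u[:,1],-np.ones(len(u))]@T[:3,:3].T
    return T[:3,3],d/np.linalg.norm(d,axis=1)[:,None]
def plane(c,px,z):
    o,d=ray(c,px); return o+d*((z-o[2])/d[:,2])[:,None]
def tri(c1,p1,c2,p2):
    A=np.zeros((3,3));b=np.zeros(3)
    for c,p in((c1,p1),(c2,p2)):
        o,d=ray(c,p);M=np.eye(3)-np.outer(d[0],d[0]);A+=M;b+=M@o
    return np.linalg.solve(A,b)
def proj(c,P):
    K,D,T=c; P=np.atleast_2d(P); q=(P-T[:3,3])@T[:3,:3]@F
    return cv2.projectPoints(q.reshape(-1,1,3),np.zeros(3),np.zeros(3),K,D)[0].reshape(-1,2)
def down(a):  # tool pointing down, fingers closing along world angle a (deg)
    a=np.radians(a); y=np.array([np.cos(a),np.sin(a),0]); z=np.array([0,0,-1.]); return np.c_[np.cross(y,z),y,z]
def up(name,im,x0,y0,x1,y1,s): cv2.imwrite(f"pics/{name}.png",cv2.resize(im[y0:y1,x0:x1],None,fx=s,fy=s,interpolation=cv2.INTER_CUBIC))
E
python3 - <<'E'
from h import *
p=ctrl.current_tool_pos(); ctrl.move_l([p[0],p[1],0.42],vel=.25)
q=list(ctrl.current_q()); q[0]=80; ctrl.movej(q)
s,c=shot("scene","scene1"); i,c=shot("side","side1")
up("s1c",s,200,110,460,290,3); up("i1c",i,160,110,460,335,2.6)
print(ctrl.current_t())
E
```

```text
4.2
```

View pics/s1c.png

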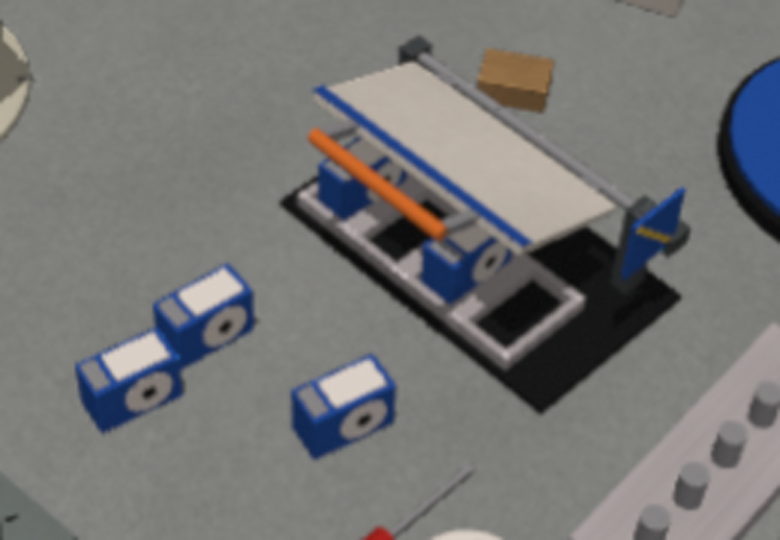

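View pics/i1c.png

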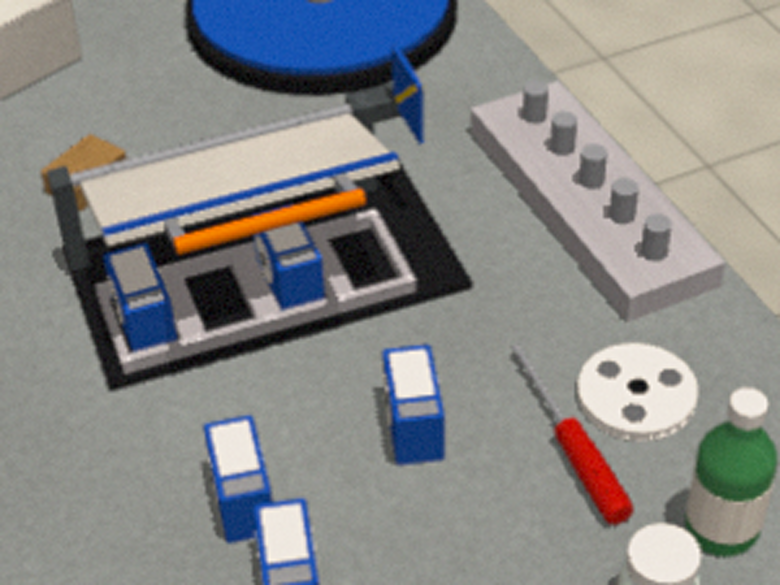

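```bash
cat >> h.py <<'E'
def omask(im):
    h=cv2.cvtColor(im,cv2.COLOR_BGR2HSV); m=cv2.inRange(h,(5,170,100),(16,255,255))
    n,l,s,_=cv2.connectedComponentsWithStats(m); k=1+np.argmax(s[1:,4]); return l==k
def barends(n):
    im,c=shot(n); y,x=np.nonzero(omask(im)); P=np.c_[x,y].astype(float); m=P.mean(0)
    v=np.linalg.svd(P-m,full_matrices=0)[2][0]; v*=np.sign(v[0]); t=(P-m)@v
    return c,[m+v*t.min(),m+v*t.max()],len(x)
def bar():
    c1,e1,n1=barends("scene"); c2,e2,n2=barends("side")
    A,B=[tri(c1,a,c2,b) for a,b in zip(e1,e2)]
    return A,B,e1,e2,n1,n2
E
python3 - <<'E'
from h import *
A,B,e1,e2,n1,n2=bar(); print(A,B,np.linalg.norm(B-A),e1,e2,n1,n2)
M=(A+B)/2; u=(B-A)/np.linalg.norm(B-A); yaw=np.arctan2(u[1],u[0]); a=np.arcsin((M[2]-.1)/.2)
print("mid",M,"yaw",np.degrees(yaw),"panel",a)
ex=np.array([np.cos(yaw),np.sin(yaw)]);ey=np.array([-ex[1],ex[0]])
O=M[:2]-ey*(0.105-.2*np.cos(a)); print("station",O)
P=[np.r_[O+ex*x+ey*y,z] for x,y,z in[(-.102-.0235,-.0435,.022),(.102+.0235,-.0435,.022),(.102,0,.008),(-.034,0,.008),(.175,.105,.161),(.175,.039,.095),(-.034,-.0435,.008),(.1255,.0435,.022)]]
for n,f in(("scene","scene1"),("side","side1")):
    im=cv2.imread(f"pics/{f}.png"); q=proj(cam(n),P)
    big=cv2.resize(im,None,fx=3,fy=3,interpolation=cv2.INTER_CUBIC)
    for x,y in q: cv2.drawMarker(big,(int(3*x+1.5),int(3*y+1.5)),(0,0,255),cv2.MARKER_CROSS,14,1)
    x0,y0=(290,110) if n=="scene" else (180,110)
    cv2.imwrite(f"pics/{n}_ov.png",big[3*y0:3*y0+480,3*x0:3*x0+ 540])
cv2.imwrite("pics/ov.png",np.hstack([cv2.imread("pics/scene_ov.png"),cv2.imread("pics/side_ov.png")])[:, :1080])
cv2.imwrite("pics/ov.png",cv2.resize(cv2.imread("pics/ov.png"),(800,356)))
for a2 in(0,.5,1,1.7):
    b=np.r_[O+ey*(.105-.2*np.cos(a2)),.1+.2*np.sin(a2)]; print(b,ctrl.ik(b+[0,0,-.019],down(np.degrees(yaw)+90)),ctrl.ik(b+[0,0,-.019],down(np.degrees(yaw)-90)))
E
```

```text
[0.4641112  0.11358719 0.1662985 ] [0.62016773 0.09931524 0.16774164] 0.1567144242107097 [array([303.64932957, 154.15364977]), array([347.28359461, 187.63035664])] [array([226.76524959, 204.11910317]), array([300.14997788, 184.5627894 ])] 262 505
mid [0.54213946 0.10645122 0.16702007] yaw -5.225378392847885 panel 0.34171174663905035
station [0.54973833 0.18954095]
[0.54108633 0.09493576 0.1       ] [ 3.72311646e+00  3.19278703e+01  9.60433083e+01 -2.54444375e-14
  5.20288214e+01 -8.10515051e+01] [ 3.72311646e+00  3.19278703e+01  9.60433083e+01 -2.54444375e-14
  5.20288214e+01  9.89484949e+01]
[0.54331613 0.1193175  0.19588511] [ 6.23541216e+00  2.50788188e+01  8.95922855e+01 -2.54444375e-14
  6.53288957e+01 -7.85392094e+01] [ 6.23541216e+00  2.50788188e+01  8.95922855e+01 -2.54444375e-14
  6.53288957e+01  1.01460791e+02]
[0.5494596  0.18649321 0.2682942 ] [ 1.28522959e+01  2.27923210e+01  8.07844739e+01 -2.54444375e-14
  7.64232051e+01 -7.19223257e+01] [ 1.28522959e+01  2.27923210e+01  8.07844739e+01 -2.54444375e-14
  7.64232051e+01  1.08077674e+02]
[0.56164794 0.3197664  0.29833296] [ 2.43632116e+01  2.71929282e+01  6.84988564e+01 -2.54444375e-14
  8.43082154e+01 -6.04114100e+01] [ 2.43632116e+01  2.71929282e+01  6.84988564e+01 -2.54444375e-14
  8.43082154e+01  1.19588590e+02]
```

View pics/ov.png

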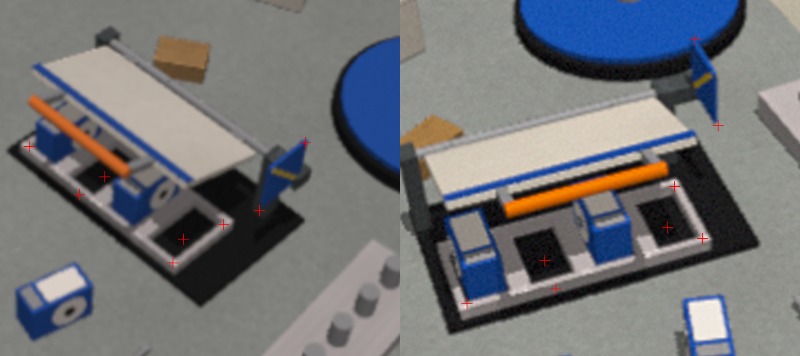

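```bash
cat >> h.py <<'E'
YAW=-5.225; O=np.array([.54974,.18954]); EX=np.array([np.cos(np.radians(YAW)),np.sin(np.radians(YAW))]); EY=np.array([-EX[1],EX[0]])
def st(x,y,z): return np.r_[O+EX*x+EY*y,z]
def barpt(a): return st(0,.105-.2*np.cos(a),.1+.2*np.sin(a))
G=np.array([0,0,-.019])
def swing(angles,vel=.09):
    for a in angles:
        ctrl.move_l(barpt(a)+G,vel=vel); print(round(a,2),np.round(ctrl.current_contact_force(),1),round(ctrl.current_grip_width(),3))
E
python3 - <<'E'
from h import *
R=down(YAW+90); b=barpt(.342)
ctrl.command_gripper(.45)
ctrl.goto(b+G+[0,0,.12],R)
ctrl.move_l(b+G+[0,0,-.002],vel=.12,contact_N=8)
print(ctrl.current_tool_pos()-b-G)
ctrl.command_gripper(0); print(ctrl.current_grip_width(),ctrl.current_grasp_force(),ctrl.current_contact_force())
swing(np.linspace(.342,1.68,10)[1:])
print(ctrl.current_tool_pos(),ctrl.current_t())
E
```

```text
[ 4.26309556e-04  6.21631382e-05 -1.35009284e-03]
0.14749189997747036 29.989158511161804 [ 2.81260125 25.4665438  -6.36255731]
0.49 [  6.6  30.8 -14.7] 0.145
0.64 [  5.1  21.  -13.9] 0.148
0.79 [ 1.2 11.1 -9.3] 0.142
0.94 [-4.6  0.1  4.2] 0.148
1.09 [-9.2 -6.2 16.7] 0.146
1.23 [-9.  -3.  16.6] 0.143
1.38 [-8.6  1.8 14.9] 0.15
1.53 [-8.   2.8  9. ] 0.146
1.68 [-7.7  5.   5.2] 0.148
[0.56068297 0.3166195  0.2799403 ] 13.8417
```

```bash
python3 - <<'E'
from h import *
ctrl.command_gripper(.45)
p=ctrl.current_tool_pos(); ctrl.move_l([p[0],p[1],.36],vel=.2)
ctrl.goto([.50,.02,.36],down(YAW+90)); 
im,c=shot("wrist","w1"); np.savez("w1.npz",K=c[0],D=c[1],T=c[2])
P=[st(x,0,.008) for x in(-.102,-.034,.034,.102)]; print(proj(c,P)); 
A,B,*r=bar(); print((A+B)/2, r, ctrl.current_t())
E
```

```text
[[441.42507664 140.25934933]
 [437.3963318  188.88240319]
 [433.37332059 234.46682107]
 [429.40538891 277.03645464]]
[0.52498333 0.3749393  0.25541228] [[array([363.67973082,  77.50431703]), array([410.29615453, 107.10832163])], [array([195.08111475,  95.39415057]), array([216.97696406,  90.88806441])], 258, 121] 16.3083
```

View pics/w1.png

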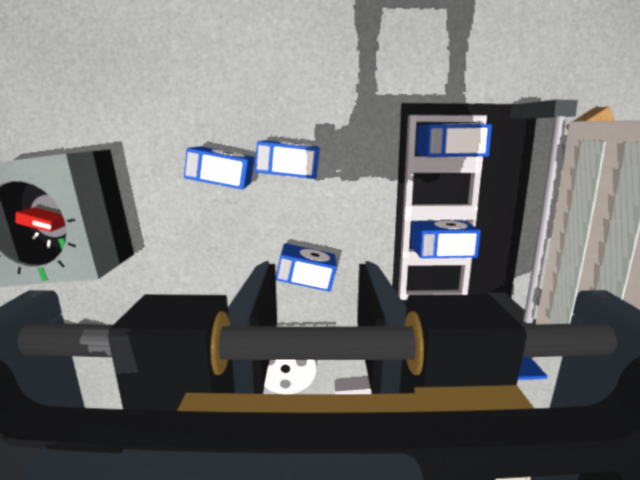

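```bash
cat >> h.py <<'E'
def blobs(mask,c,z,amin=150):
    out=[]
    for k in cv2.findContours(mask,cv2.RETR_EXTERNAL,cv2.CHAIN_APPROX_NONE)[0]:
        if cv2.contourArea(k)<amin: continue
        h=cv2.convexHull(k).reshape(-1,2).astype(float); P=plane(c,h,z)[:,:2]
        r=cv2.minAreaRect((P*1000).astype(np.float32)); b=cv2.boxPoints(r)
        e=[b[1]-b[0],b[2]-b[1]]; e.sort(key=np.linalg.norm)
        ang=np.degrees(np.arctan2(e[0][1],e[0][0])); ang=(ang+90)%180-90   # direction of the short side
        out.append((np.array(r[0])/1000,np.linalg.norm(e[0]),np.linalg.norm(e[1]),ang,h))
    return out
def blue(im): return cv2.inRange(cv2.cvtColor(im,cv2.COLOR_BGR2HSV),(105,120,50),(130,255,255))
def hover(xy,a,z=.27):
    R=down(a); ctrl.goto(np.r_[np.array(xy)-.078*R[:2,0],z],R)
def look_spare(xy,a=-5,name=None):
    hover(xy,a); im,c=shot("wrist",name); B=blobs(blue(im),c,.056)
    B=[b for b in B if b[2]>55]; 
    return sorted(B,key=lambda b:np.linalg.norm(b[0]-xy)),im,c
E
python3 - <<'E'
from h import *
im=cv2.imread("pics/w1.png"); d=np.load("w1.npz"); c=(d['K'],d['D'],d['T'])
for b in blobs(blue(im),c,.056): print("w1",np.round(b[0],4),np.round(b[1:4],1))
for k,x in((4,.102),(2,-.034)):
    hover(st(x,0,0)[:2],YAW+90); im,c=shot("wrist",f"pk{k}")
    m=cv2.inRange(im.max(2),0,45); 
    p=proj(c,st(x,0,.008))[0]; n,l,s,ce=cv2.connectedComponentsWithStats(m)
    kk=l[int(p[1]),int(p[0])]; print(k,p,kk,s[kk],im[int(p[1]),int(p[0])])
    if kk:
        for b in blobs((l==kk).astype(np.uint8),c,.008): print("pocket",b[0],b[1:4],(b[0]-O)@EX,(b[0]-O)@EY)
    up(f"pk{k}c",im,max(0,int(p[0])-130),0,int(p[0])+130,260,1.5)
cv2.imwrite("pics/pk.png",np.hstack([cv2.imread("pics/pk4c.png"),cv2.imread("pics/pk2c.png")]))
print(ctrl.current_t())
E
```

```text
w1 [0.7998 0.3313] [40.2 48.6 -7. ]
w1 [ 0.5999 -0.0033] [ 55.3  79.9 -18.4]
w1 [0.5771 0.1886] [52.1 97.6 -6.5]
w1 [ 0.4548 -0.0609] [ 57.1 175.8  -0.4]
w1 [0.4467 0.1989] [42.2 96.5 -4.6]
4 [317.94812733 132.29593191] 10 [ 290  110   70   41 1963] [22 21 21]
pocket [0.64965198 0.18784659] (np.float32(44.17253), np.float32(79.21202), np.float32(-5.240196)) 0.09965103320435771 0.007412319530041379
2 [317.72387828 131.93503274] 44 [ 297  110   61   41 1555] [27 25 26]
pocket [0.51502356 0.20349911] (np.float32(44.198883), np.float32(68.98012), np.float32(-5.071106)) -0.035843401448388296 0.010739585654404952
18.125
```

View pics/pk.png

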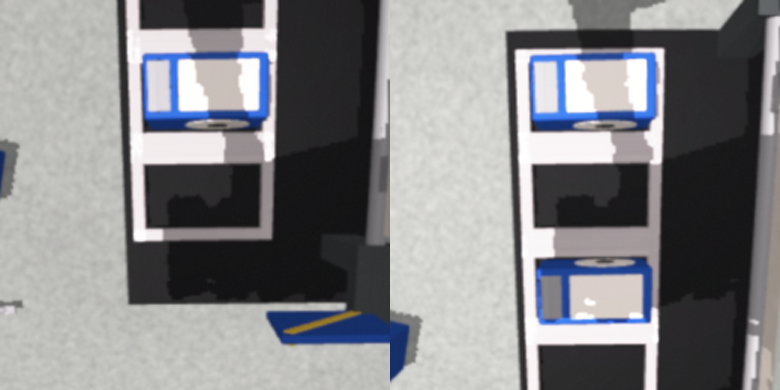

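```bash
python3 - <<'E'
from h import *
T0=cam("wrist")
for k,x in((2,-.034),(4,.102)):
    im=cv2.imread(f"pics/pk{k}.png") 
    # rebuild pose of the shot
    R=down(YAW+90); W=np.eye(4);W[:3,:3]=R;W[:3,3]=np.r_[st(x,0,0)[:2]-.078*R[:2,0],.27]
    c=(T0[0],T0[1],W@np.array(ctrl.camera_params("wrist")['T_tool_cam']))
    for th in(65,80,95,110):
        m=cv2.inRange(im.max(2),0,th); n,l,s,_=cv2.connectedComponentsWithStats(m,connectivity=4); kk=l[132,325]
        for b in blobs((l==kk).astype(np.uint8),c,.008): print(k,th,b[1:4],(b[0]-O)@EX,(b[0]-O)@EY)
print(ctrl.current_tool_pos(), W[:3,3])
B,im,c=look_spare([.60,-.003],-10,"sp")
for b in B: print(np.round(b[0],4),np.round(b[1:4],1))
p=B[0][4].mean(0); x0=max(0,int(p[0])-100); y0=max(0,int(p[1])-75); up("spc",im,x0,y0,x0+200,y0+150,2)
E
```

```text
2 65 (np.float32(45.151295), np.float32(85.67693), np.float32(-5.0157623)) -0.03681641025199705 0.0035511452986011676
2 80 (np.float32(45.91012), np.float32(85.91372), np.float32(-4.266861)) -0.0362200182076492 0.003316778679556038
2 95 (np.float32(46.26787), np.float32(86.784676), np.float32(-5.053253)) -0.03628608131494236 0.0034902859584081745
2 110 (np.float32(46.28397), np.float32(87.24422), np.float32(-5.0940094)) -0.03631069990739553 0.0036006547229350564
4 65 (np.float32(45.767784), np.float32(86.11759), np.float32(-4.0724564)) 0.10008108898471474 0.005183325582749853
4 80 (np.float32(46.28299), np.float32(86.63468), np.float32(-5.237915)) 0.09958117249875349 0.0052011519050091486
4 95 (np.float32(46.285133), np.float32(87.08851), np.float32(-5.0430984)) 0.09972136477470349 0.005261226540280629
4 110 (np.float32(47.33652), np.float32(87.98505), np.float32(-4.7230606)) 0.10028388142941866 0.005397967174435105
[0.59410105 0.18510444 0.27102449] [0.72899206 0.17314792 0.27      ]
[ 0.6086 -0.0054] [ 39.8  79.4 -18.2]
[ 0.4625 -0.0608] [ 70.5 176.1  -0.2]
```

View pics/spc.png

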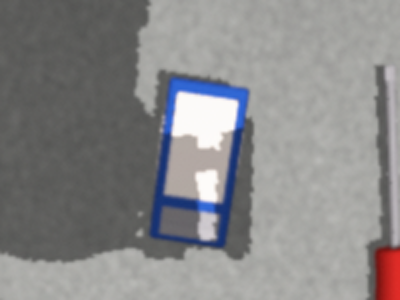

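```bash
cat >> h.py <<'E'
PK={k:O+EX*x+EY*y for k,x,y in((2,-.0363,.0035),(4,.0998,.0052))}
u=PK[4]-PK[2]; YAW=np.degrees(np.arctan2(u[1],u[0])); EX=u/np.linalg.norm(u); EY=np.array([-EX[1],EX[0]]); O=(PK[4]+PK[2])/2-.034*EX
def pick(xy,a):
    R=down(a); ctrl.command_gripper(.75); ctrl.goto(np.r_[xy,.10],R); ctrl.move_l(np.r_[xy,.021],vel=.12,contact_N=10)
    ctrl.command_gripper(0); print("grip",ctrl.current_grip_width(),ctrl.current_grasp_force(),ctrl.current_tool_pos())
    ctrl.move_l(np.r_[xy,.20],vel=.2); print("lift",ctrl.current_grip_width())
def place(k):
    xy=PK[k]; p=ctrl.current_tool_pos()
    ctrl.goto(p,down(120)); R=down(YAW+180)
    ctrl.goto(np.r_[xy,.16],R); ctrl.move_l(np.r_[xy,.06],vel=.15)
    hit=ctrl.move_l(np.r_[xy,.0285],vel=.04,contact_N=8); print("place",hit,ctrl.current_tool_pos(),ctrl.current_contact_force())
E
python3 - <<'E'
from h import *
print(O,YAW,PK)
pick([.6086,-.0054],-18.2); place(4); print(ctrl.current_t())
E
```

```text
[0.54785946 0.19365369] -4.509366201067248 {2: array([0.51390957, 0.19633119]), 4: array([0.64959886, 0.1856299 ])}
grip 0.43484434655708215 29.988664090633392 [ 0.60874901 -0.00538985  0.02128394]
lift 0.438638298246809
place True [0.64912134 0.18556069 0.02906547] [-0.05433647 -0.85952528  5.65915018]
27.6167
```

```bash
python3 - <<'E'
from h import *
ctrl.command_gripper(.56); p=ctrl.current_tool_pos(); ctrl.move_l([p[0],p[1],.17],vel=.15)
B,im,c=look_spare(np.array([.455,-.02]),-4,"sp2")
for b in B: print(np.round(b[0],4),np.round(b[1:4],1),b[4].mean(0))
s,_=shot("side","side2"); i=s[110:360,170:420]
cv2.imwrite("pics/v3.png",np.hstack([cv2.resize(im[0:300,120:520],(640,480)),cv2.resize(i,(480,480))])[:,:]); v=cv2.imread("pics/v3.png"); cv2.imwrite("pics/v3.png",cv2.resize(v,(800,343)))
print(ctrl.current_t())
E
```

```text
[ 0.4531 -0.0142] [ 39.2  79.4 -11.6] [316.05263158 122.42105263]
[ 0.4554 -0.1042] [ 39.8  84.  -16.4] [324.60869565 206.95652174]
31.5167
```

View pics/v3.png

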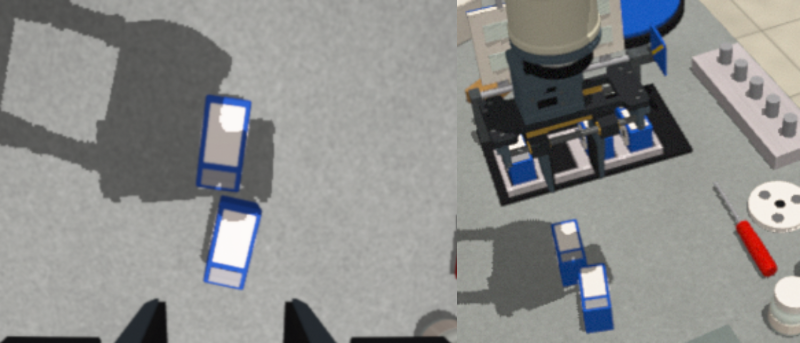

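```bash
python3 - <<'E'
from h import *
pick([.4531,-.0142],-11.6); place(2); print(ctrl.current_t())
E
```

```text
grip 0.437447917250601 30.000687539577484 [ 0.45324401 -0.01422227  0.02123043]
lift 0.43950831198350465
place True [0.51351695 0.19625371 0.02898583] [-0.9261311  -0.76401947  5.77257146]
39.675
```

```bash
cat >> h.py <<'E'
def bang(p): y=(p[:2]-O)@EY; return np.arctan2(p[2]-.1,.105-y),np.hypot(p[2]-.1,.105-y)
E
python3 - <<'E'
from h import *
ctrl.command_gripper(.56); p=ctrl.current_tool_pos(); ctrl.move_l([p[0],p[1],.17],vel=.15)
hover(O,YAW+90,.30); im,c=shot("wrist","rk")
print([[np.round(v,3) for v in((b[0]-O)@EX,(b[0]-O)@EY)]+[np.round(b[1:4],1)] for b in blobs(blue(im),c,.064,800)])
b=np.array([.56068,.31662,.29894]); print(bang(b),(b[:2]-O)@EX)
p=proj(c,np.r_[O,.03])[0]; x0=int(p[0])-130;up("rkc",im,x0,0,x0+260,300,2); print(ctrl.current_t())
E
```

```text
[[np.float64(0.097), np.float64(-0.001), array([49. , 78.4, -4.5], dtype=float32)], [np.float64(0.152), np.float64(0.312), array([171.9, 172.2,  10.2], dtype=float32)], [np.float64(0.032), np.float64(0.001), array([40.9, 78.8, -4.5], dtype=float32)], [np.float64(-0.034), np.float64(-0.001), array([40. , 78.3, -4.5], dtype=float32)], [np.float64(-0.064), np.float64(-0.285), array([ 38.2, 107.2, -16.1], dtype=float32)], [np.float64(-0.097), np.float64(0.001), array([49. , 79.1, -3.2], dtype=float32)]]
(np.float64(1.663989154371701), np.float64(0.19980702455003166)) 0.0031129892834020844
42.625
```

View pics/rkc.png

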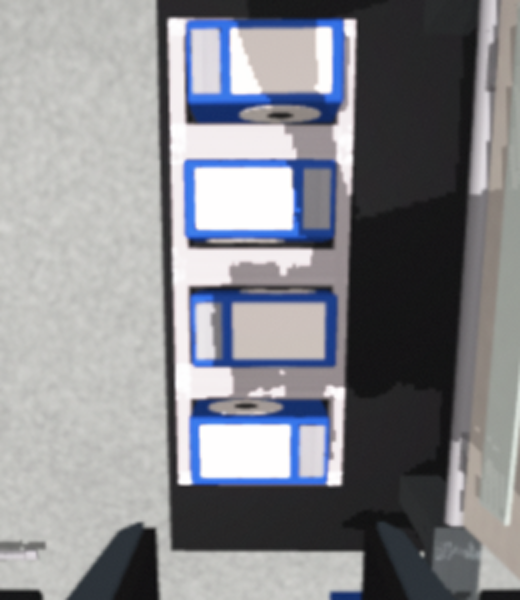

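```bash
cat >> h.py <<'E'
def barpt(a): return st(.003,.105-.2*np.cos(a),.1+.2*np.sin(a))
E
python3 - <<'E'
from h import *
R=down(84.775); ctrl.command_gripper(.45); b=barpt(1.664)+G; print(b)
ctrl.move_l(np.r_[ctrl.current_tool_pos()[:2],.40],vel=.2)
ctrl.goto(b+[0,0,.10],R); print(ctrl.move_l(b,vel=.12,contact_N=8),ctrl.current_tool_pos()-b)
ctrl.command_gripper(0); print(ctrl.current_grip_width(),ctrl.current_contact_force())
swing(np.linspace(1.664,.785,8)[1:])
ctrl.sleep(.3); p=ctrl.current_tool_pos()-G; print(bang(p))
ctrl.command_gripper(.45); q=ctrl.current_tool_pos(); ctrl.move_l([q[0],q[1],.36],vel=.2)
ctrl.goto([.42,-.12,.36],down(0))
A,B,e1,e2,*n=bar(); print(A,B,bang((A+B)/2),bang(A),bang(B),n)
s,_=shot("side","side3"); c,_=shot("scene","scene3")
cv2.imwrite("pics/v4.png",np.hstack([cv2.resize(s[110:260,180:380],(400,300)),cv2.resize(c[90:240,260:460],(400,300))])); print(ctrl.current_t())
E
```

```text
[0.56056894 0.31664894 0.28013194]
False [ 4.47925806e-04 -1.31420517e-05  7.77446658e-04]
0.14647628127617707 [-0.68322533 -0.64832758  2.50920939]
1.54 [-3.4 -2.1  8.9] 0.147
1.41 [-4.2 -3.5  8.6] 0.143
1.29 [-4.3 -3.6  3.5] 0.148
1.16 [-3.1 -0.6 -2. ] 0.147
1.04 [-3.6 -0.4 -4.9] 0.145
0.91 [-3.6  1.6 -7.6] 0.144
0.78 [-2.8  1.9 -8. ] 0.146
(np.float64(0.7872813708593038), np.float64(0.1997449694362041))
[0.5344602  0.08062901 0.32232349] [0.59036744 0.19941357 0.20023586] (np.float64(0.7978192548323332), np.float64(0.22530284996930783)) (np.float64(0.7935493980226268), np.float64(0.3118810730899213)) (np.float64(0.8074182374802301), np.float64(0.13873386135426719)) [247, 5]
51.9083
```

View pics/v4.png

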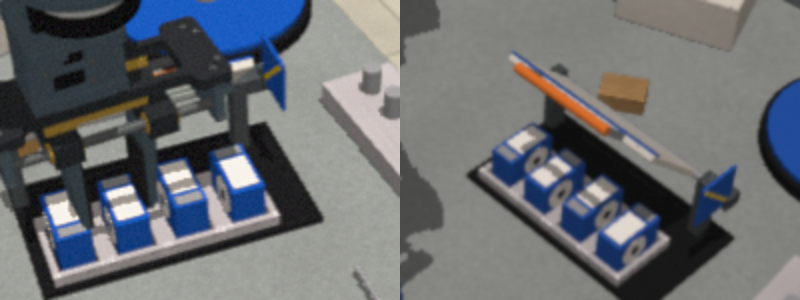

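```bash
python3 - <<'E'
from h import *
im=cv2.imread("pics/w1.png"); d=np.load("w1.npz"); c=(d['K'],d['D'],d['T'])
p=plane(c,[[40,220]],.08)[0]; print(p)
ctrl.move_l(ctrl.current_tool_pos(),vel=.1) if 0 else None
hover(p[:2],0,.30); im,c=shot("wrist","dial"); np.savez("dial.npz",K=c[0],D=c[1],T=c[2])
A,B,e1,e2,*n=bar(); print(bang((A+B)/2),np.linalg.norm(B-A),n)
h=cv2.cvtColor(im,cv2.COLOR_BGR2HSV); red=cv2.inRange(h,(0,150,70),(6,255,255))|cv2.inRange(h,(174,150,70),(180,255,255))
for b in blobs(red,c,.085,60): print("red",np.round(b[0],4),np.round(b[1:4],1),b[4].mean(0))
gr=cv2.inRange(h,(45,100,50),(80,255,255))
for b in blobs(gr,c,.1,10): print("green",np.round(b[0],4),np.round(b[1:4],1),b[4].mean(0))
q=proj(c,p)[0]; x0=max(0,int(q[0])-130); up("dialc",im,x0,0,x0+260,260,2.3); print(x0,q,ctrl.current_t())
E
```

```text
[ 0.49486177 -0.34270246  0.08      ]
(np.float64(0.7857627344321022), np.float64(0.2559181564419858)) 0.13381266838793895 [249, 130]
red [ 0.4956 -0.3508] [ 15.2  49.1 -19.8] [317.8125 140.9375]
green [ 0.5623 -0.346 ] [  6.7  16.9 -89.6] [384.14285714 136.85714286]
green [ 0.5334 -0.3467] [  7.6  15.8 -89.7] [358.         136.57142857]
green [ 0.7066 -0.2426] [14.4 41.  25.2] [540.72727273  26.        ]
green [ 0.768  -0.2288] [ 28.   70.  -85.6] [602.88235294  17.76470588]
186 [316.67705546 132.6733154 ] 53.2583
```

View pics/dialc.png

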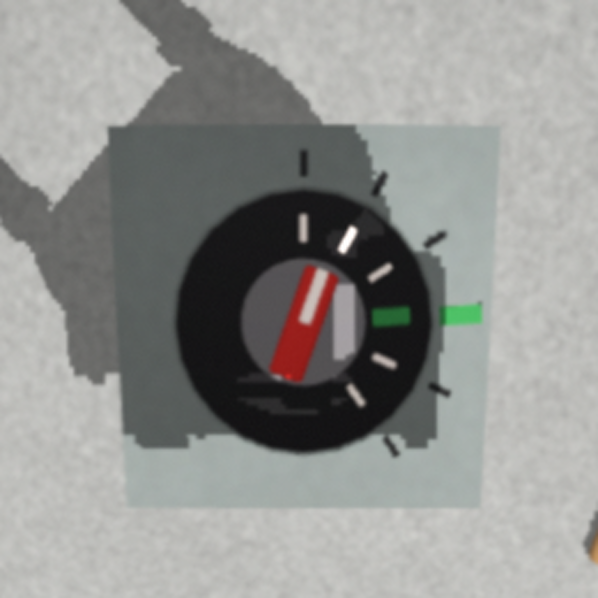

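```bash
cat >> h.py <<'E'
def turn(xy,a,da):
    R=down(a); ctrl.command_gripper(.38); ctrl.goto(np.r_[xy,.17],R); print(ctrl.move_l(np.r_[xy,.056],vel=.08,contact_N=6),ctrl.current_tool_pos())
    ctrl.command_gripper(0); print(ctrl.current_grip_width(),ctrl.current_contact_force())
    q=np.array(ctrl.current_q())
    n=int(np.ceil(da/12))
    for i in range(n):
        q[5]+=da/n; ctrl.movej(list(q)); print(np.round(ctrl.current_contact_force(),1),np.round(ctrl.current_wrist_torque(),2))
    ctrl.sleep(.2); ctrl.command_gripper(.38); p=ctrl.current_tool_pos(); ctrl.move_l([p[0],p[1],.20],vel=.12)
def lookdial(xy,name):
    hover(xy,0,.30); im,c=shot("wrist",name); h=cv2.cvtColor(im,cv2.COLOR_BGR2HSV)
    red=cv2.inRange(h,(0,150,70),(6,255,255))|cv2.inRange(h,(174,150,70),(180,255,255))
    for b in blobs(red,c,.085,60): print("red",np.round(b[0],4),np.round(b[1:4],1))
    for b in blobs(cv2.inRange(h,(45,100,50),(80,255,255)),c,.1,10)[:3]: print("green",np.round(b[0],4),np.round(b[1:4],1))
    q=proj(c,np.r_[xy,.08])[0]; x0=max(0,int(q[0])-100); y0=max(0,int(q[1])-100); up(name+"c",im,x0,y0,x0+200,y0+200,2)
E
python3 - <<'E'
from h import *
xy=[.4956,-.3508]; turn(xy,-19.8,66.1); lookdial(xy,"dial2")
A,B,e1,e2,*n=bar(); print(bang((A+B)/2),np.linalg.norm(B-A),n,ctrl.current_t())
s,_=shot("side"); d=cv2.imread("pics/dial2c.png"); cv2.imwrite("pics/v5.png",np.hstack([d,cv2.resize(s[110:260,180:380],(533,400))])[:,:800])
E
```

```text
False [ 0.4958074  -0.35098588  0.05643957]
0.173987160820175 [0.15209899 0.78830236 2.54182355]
[-1.3  0.   2.1] [ 0.06  0.29 -0.1 ]
[-2.9  0.5  3.5] [ 0.25  0.69 -0.  ]
[-4.1  2.4  3.8] [0.39 0.8  0.01]
[-4.4  2.4  5.9] [ 0.54  0.93 -0.06]
[-4.4  4.1  6.9] [ 0.73  0.93 -0.05]
[-4.6  4.5  7.6] [0.93 0.96 0.  ]
red [ 0.4959 -0.3507] [ 15.3  49.3 -85.5]
green [ 0.5333 -0.3481] [  7.5  15.6 -89.8]
green [ 0.5629 -0.346 ] [  7.4  16.6 -87.2]
green [ 0.7665 -0.2342] [ 18.9  64.4 -85.7]
(np.float64(0.7853818064853709), np.float64(0.24709588639865537)) 0.12959648014542904 [248, 157] 61.7417
```

View pics/v5.png

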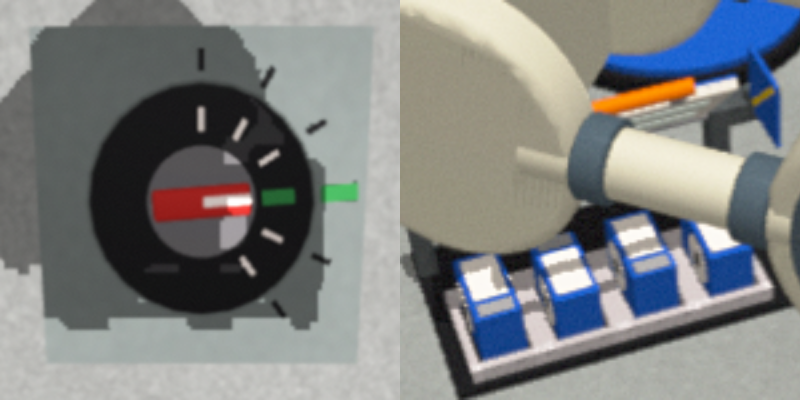

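```bash
python3 - <<'E'
from h import *
p=ctrl.current_tool_pos(); ctrl.move_l([p[0],p[1],.43],vel=.2)
q=list(ctrl.current_q()); q[0]=80; ctrl.movej(q)
A,B,*n=bar(); print(A,B,bang((A+B)/2),np.linalg.norm(B-A))
s,_=shot("scene"); i,_=shot("side"); cv2.imwrite("pics/v6.png",np.hstack([cv2.resize(s,(400,300)),cv2.resize(i,(400,300))])); print(ctrl.current_t())
E
```

```text
[0.46876401 0.16088386 0.24446225] [0.6238216  0.14764666 0.2453179 ] (np.float64(0.7871279602054232), np.float64(0.2045519834037792)) 0.15562393737997926
66.8333
```

View pics/v6.png

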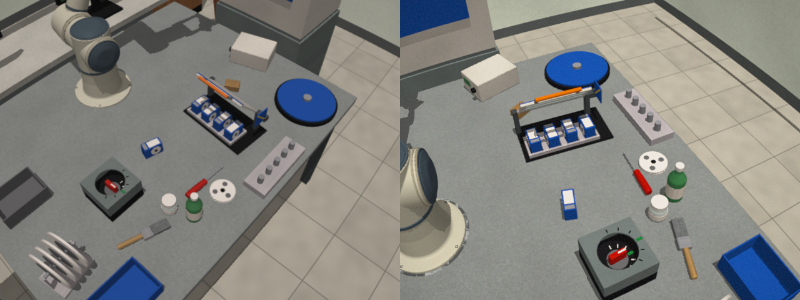

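All four pockets are filled, one spare is left on the table, the panel is at about 0.787 rad, the dial is on its mark, and the bystanders look untouched.

```bash
python3 -c "
from bench import ctrl
print(ctrl.sign_off())"
```

```text
the job is handed in; nothing more can be done
None
```

The job is done in the order asked and handed in: I raised the panel to about 95°, put spares in empty pockets 2 and 4 (one spare left on the table), folded the panel to 0.787 rad (45°), and turned the dial to within about 0.5° of the green mark, with nothing else visibly disturbed.

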